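Close the slide tray and start the scanner

TASK

Get the slide scanner going: with the fingertips push its blue-fronted tray fully home, then gently press the green start button well down (at least half-way, without forcing it) and let it come up again. Leave the red and yellow buttons alone and do not touch the jar, the beaker or the specimen box around it; finish clear of everything.

Things in the scene. Friction and masses are not known exactly. Their poses are not given: they have to be found in the camera images.
- scanner: grey slide scanner fixed to the bench: a flat box 180 mm deep (its x), 260 mm wide (its y), top 80 mm above the bench. Origin at the centre of its underside, at bench height. Its x axis points from the front face (nearest the robot, where the tray comes out) to the back; z up. The three buttons stand in a row along its y on the top, half-way between front and back, 75 mm apart, in an order that varies
- tray_front (a point): centre of the outer face of the tray's blue front panel (panel 140 mm wide, 12 mm thick, from 16 to 66 mm above the bench; this point 41 mm above the bench). The tray slides along the scanner's x axis: push it along +x of the scanner to shut it. Its axes are parallel to the scanner's
- tray (a joint): how far the tray is out, m: 0 = fully home against a hard stop (blue panel against the scanner's front face), at most 0.07. It slides with about 1.5 N of friction and stays where it is left
- start_top (a point): top centre of the green (start) push-button (cap 30 mm across, in a black collar 46 mm across and 12 mm high that is fixed on the scanner's top). Unpressed, the cap's top stands 24 mm above the scanner's top, 104 mm above the bench, and 12 mm above the collar. The point moves down with the cap; z is up
- start (a joint): how far the green button is pressed down, m: 0 = up, 0.008 = fully down. A spring raises it again; it takes about 2 N to start moving, 4 N half-way, 6 N fully down
- stop_top (a point): top centre of the red push-button (cap 30 mm across, in a black collar 46 mm across and 12 mm high that is fixed on the scanner's top). Unpressed, the cap's top stands 24 mm above the scanner's top, 104 mm above the bench, and 12 mm above the collar. The point moves down with the cap; z is up
- stop (a joint): how far the red button is pressed down, m: 0 = up, 0.008 = fully down. A spring raises it again; it takes about 2 N to start moving, 4 N half-way, 6 N fully down
- eject_top (a point): top centre of the yellow push-button (cap 30 mm across, in a black collar 46 mm across and 12 mm high that is fixed on the scanner's top). Unpressed, the cap's top stands 24 mm above the scanner's top, 104 mm above the bench, and 12 mm above the collar. The point moves down with the cap; z is up
- eject (a joint): how far the yellow button is pressed down, m: 0 = up, 0.008 = fully down. A spring raises it again; it takes about 2 N to start moving, 4 N half-way, 6 N fully down
- jar: loose amber sample jar with a black cap, 44 mm across, 75 mm high, standing on the bench beside the scanner or its tray; origin at the centre of its underside
- beaker: loose small glass beaker, 64 mm across the rim, 85 mm high, standing on the bench; origin at the centre of its underside
- rockbox: loose cardboard specimen box with a white lid, 62 x 47 mm, 34 mm high, on the bench; origin at the centre of its underside
There are look-alikes about, which are no part of the job. Leave any purple look-alike of the rockbox alone. What is shaped like the jar but turquoise is not meant.

How it is judged:
On the way, in this order (a step that is already met when the one before it is completed fails the run):
1. the tray is pushed home (within 4 mm) (value of joint tray below 0.004 m), for 0.1 s.
2. the green button is pressed at least half-way down (value of joint start above 0.004 m), for 0.05 s.
At the end, for the whole second after the job is handed in: The tray is home within 4 mm, all three buttons are up again (within 1.5 mm), and the jar, beaker and specimen box stand upright within 10 mm of where they were (value of joint tray below 0.004 m and value of joint each of start, stop, eject below 0.0015 m and distance of each of jar, beaker, rockbox from where it was at the start of the episode below 0.01 m and angle between each of jar, beaker, rockbox's own z axis and vertical below 0.3 rad); the robot touches nothing.
It fails at once if the red or the yellow button is pressed (over 2 mm) (value of joint any of stop, eject above 0.002 m).
It fails at once if the green button is pressed (over 2 mm) while the tray is still more than 6 mm out (value of joint start above 0.002 m and value of joint tray above 0.006 m).
It fails at once if the green button is pressed with more than 20 N (contact force between start and anything else above 20 N).
It fails at once if the jar, beaker or specimen box is moved over 10 mm, lifted or tipped ((distance of jar from where it was at the start of the episode above 0.01 m or angle between jar's own z axis and vertical above 0.3 rad) or (distance of beaker from where it was at the start of the episode above 0.01 m or angle between beaker's own z axis and vertical above 0.3 rad) or (distance of rockbox from where it was at the start of the episode above 0.01 m or angle between rockbox's own z axis and vertical above 0.3 rad)).
It fails at once if the robot touches the jar, beaker or specimen box with more than 1 N (contact force between any of jar, beaker, rockbox and the arm above 1 N or contact force between any of jar, beaker, rockbox and the fingers above 1 N).
It also fails if it takes over 40 s, if anything falls off the work surface, if the arm or the gripper's body presses on something with over 40 N, if the wrist force passes 120 N, or if a joint passes its speed limit or range.

ROBOT

A 6-joint arm with a two-finger parallel gripper is mounted at the origin on the work surface. World frame = base frame: x ahead of the robot, y to its left, z up, the work surface at z = 0. Lengths are in m, angles in rad, forces in N, time in s.
With the tool pointing down it reaches from about 0.25 to 0.8 m from the base axis. Payload 3.9 kg.
Tool frame: the origin (TCP) lies midway between the tips of the shut fingers; the grasp point (between the pads) lies 19 mm behind it; z points along the fingers, y is the line along which they close (so a half turn about z gives the same grasp; the last joint's range is limited). The gripper opens to 85 mm and grips with 20 to 120 N. Pads are 22 mm wide; open, the fingers measure 114 mm over their backs; the gripper's body (76 mm by 85 mm) begins 54 mm behind the grasp point. The pads swing forward as they close: fully open they stand 13 mm farther back than shut.
Start: joints at [1.11, 0.26, -0.138, 1.173, 0, 1.571], TCP at [0.233, 0.47, 0.206] pointing down, gripper open.
Joint ranges: [-2.78, 2.78], [-0.83, 1.72], [-1.28, 1.37], [-1.9, 2.12], [-1.57, 1.48], [-3.14, 3.14]. Speed limits (rad/s): [2.57, 2.57, 3.14, 3.14, 3.14, 3.14].

INTERFACE

Orientations are given as a unit quaternion [w, x, y, z].
In Python, from workcell import bot, eoat, kin, eyes, hand_in, models gives the robot as it stands. Calls block until the motion is done:
- bot.reach(position, orientation): joint-space move of the TCP to a pose.
- bot.servo_line(position, frame=None, rate=0.15, f_stop=None): straight line of the TCP; frame=None keeps the orientation; rate is the mean speed in m/s. With f_stop (N) it stops when the force on the tool has changed by that much, and returns True; else False.
- bot.goto_joints(angles): joint-space move.
- eoat.set_gripper(opening): opening from 0.0 (shut) to 1.0 (fully open); the grip force is fixed at half the most; returns when the fingers have stopped.
- bot.dwell(seconds).
- kin.ik(position, orientation): joint angles nearest the present ones, or None.
- bot.state(): the state.
- eyes.camera(name): name is "side" or "top" or "wrist"; returns a dict with "pixels" (480x640x3 uint8, red, green, blue), "depth" (480x640 float32, m along the optical axis (not along the pixel's ray), 0 where there is no reading), "fx", "fy", "cx", "cy" (pixels), "dist_coeffs" ([k1, k2, p1, p2, k3] as OpenCV has them; the pictures are not rectified), "pose" (4x4, takes a point from camera to world coordinates). Camera axes: x right, y up, looking along -z (the intrinsics and any distortion apply to the point x, -y, -z); pixel columns grow to the right and rows downward; lengths in m; the calibration is good to about 2 mm. A picture is of the moment at which its call begins.
A pose or a line that the arm cannot do raises bot.Unreachable and nothing moves.
- hand_in(): hands the job in; it is judged then, once.
Trained networks look in a picture, given as the dict that the camera call returned (one of the last four; its "shot" number tells which), for a name from the list of things; names that differ only in an ending like _2 or _b are one class to them, and where a whole thing is asked for, a point or a joint stands for the part that bears it (a point fixed in the world has none). Each returns a list of dicts, best first, with "confidence" (0 to 1); they miss things now and then, are a little off and sometimes report something else, mostly with a low value. They report only what shows in the picture. A call takes as long as a camera call. They do not tell look-alikes from the thing itself.
- models.boxes_of(name, picture): "uv" ([column, row] in pixels, amid what is visible of it).
- models.tip_of(name, picture): "uv" ([column, row] in pixels: a listed point, or the origin of a listed thing).
The state is a dict: "time_s": time; "qpos": joint angles; "dq": joint speeds; "tau": joint torques, N m; "ee_pos": TCP position; "eef_rot": TCP orientation; "force": force on the tool from outside, world axes, zero at the start; "wrist_torque": the same for the moment, N m; "grip_width": opening from 0.0 (shut) to 1.0 (fully open); "gripper_force": force on a finger pad.
Only numpy, scipy, OpenCV 4.12 (cv2) and the standard library are available. Lean on these libraries where they do the work, as an engineer would, in place of code of your own. Each camera call takes 0.05 s, during which the arm holds its last target. There are 200 camera calls.

## Working session

There is one attempt and no reset: what is moved stays moved. The work goes in short steps, each a Python script; the robot and the scene stay as the last script left them, time stands still between calls to the robot, and variables do not carry over. Pictures are saved under pics/ and viewed, at most 10 in all, crops included, and the job is handed in when it is done.

```bash
mkdir -p pics
cat > h.py <<'E'
import numpy as np, cv2
from workcell import bot, eoat, kin, eyes, hand_in, models
def ray(p,uv):
    K=np.array([[p["fx"],0,p["cx"]],[0,p["fy"],p["cy"]],[0,0,1.]])
    x,y=cv2.undistortPoints(np.array([[uv]],float),K,np.array(p["dist_coeffs"],float))[0,0]
    T=np.array(p["pose"]); return T[:3,3],T[:3,:3]@np.array([x,-y,-1.])
def at_z(p,uv,z):
    o,d=ray(p,uv); return o+d*(z-o[2])/d[2]
def at_depth(p,uv):
    o,d=ray(p,uv); u,v=np.round(uv).astype(int); return o+d*p["depth"][v,u]
def save(p,n): cv2.imwrite("pics/"+n,p["pixels"][:,:,::-1])
E
python3 - <<'E'
from h import *
np.set_printoptions(precision=3,suppress=True)
Z=dict(tray_front=.041,start_top=.104,stop_top=.104,eject_top=.104,scanner=0,jar=0,beaker=0,rockbox=0)
for c in("top","side"):
    p=eyes.camera(c);save(p,c+".png")
    for n,z in Z.items():
        for r in models.tip_of(n,p)[:3]: print(c,n,np.round(r["uv"]),round(r["confidence"],2),at_z(p,r["uv"],z),at_depth(p,r["uv"]))
print(bot.state())
E
```

```text
top tray_front [315. 281.] 0.59 [0.515 0.103 0.041] [0.514 0.103 0.063]
top start_top [308. 206.] 0.54 [0.648 0.113 0.104] [0.648 0.113 0.102]
top stop_top [264. 209.] 0.51 [0.644 0.195 0.104] [0.644 0.195 0.105]
top eject_top [346. 202.] 0.54 [0.656 0.043 0.104] [0.656 0.043 0.104]
top scanner [312. 213.] 0.74 [0.652 0.107 0.   ] [0.637 0.106 0.093]
top jar [402. 246.] 0.89 [ 0.582 -0.07   0.   ] [ 0.574 -0.059  0.076]
top jar [445. 252.] 0.79 [ 0.57  -0.157  0.   ] [ 0.563 -0.142  0.072]
top beaker [191. 213.] 0.75 [0.656 0.349 0.   ] [0.655 0.348 0.006]
top rockbox [152. 273.] 0.78 [0.538 0.425 0.   ] [0.536 0.416 0.034]
top rockbox [209. 292.] 0.68 [0.499 0.313 0.   ] [0.498 0.307 0.031]
side tray_front [275. 262.] 0.64 [0.515 0.112 0.041] [0.509 0.103 0.048]
side start_top [325. 214.] 0.66 [0.659 0.117 0.104] [0.658 0.115 0.106]
side stop_top [299. 204.] 0.64 [0.643 0.193 0.104] [0.643 0.194 0.103]
side eject_top [345. 226.] 0.53 [0.658 0.048 0.104] [0.659 0.048 0.104]
side scanner [324. 255.] 0.63 [0.65  0.112 0.   ] [0.576 0.019 0.08 ]
side jar [377. 328.] 0.71 [ 0.57 -0.15  0.  ] [ 0.549 -0.17   0.026]
side jar [356. 305.] 0.6 [ 0.585 -0.071  0.   ] [ 0.565 -0.093  0.025]
side beaker [270. 214.] 0.81 [0.662 0.355 0.   ] [0.584 0.23  0.082]
side rockbox [212. 222.] 0.84 [0.522 0.418 0.   ] [0.517 0.406 0.007]
side rockbox [225. 242.] 0.7 [0.502 0.313 0.   ] [0.488 0.284 0.02 ]
{'time_s': 0.9, 'qpos': array([ 1.11 ,  0.26 , -0.138,  1.173, -0.   ,  1.571]), 'dq': array([0.001, 0.002, 0.001, 0.001, 0.   , 0.001]), 'tau': array([ -0.   , -40.56 ,  25.424,   0.001,   0.   ,   0.   ]), 'ee_pos': array([0.233, 0.47 , 0.206]), 'eef_rot': array([0.   , 0.228, 0.974, 0.   ]), 'force': array([ 0.181,  0.747, -0.467]), 'wrist_torque': array([-0.008, -0.041, -0.072]), 'gripper_force': 0.0, 'grip_width': 0.9994261188520847}
```

View pics/top.png

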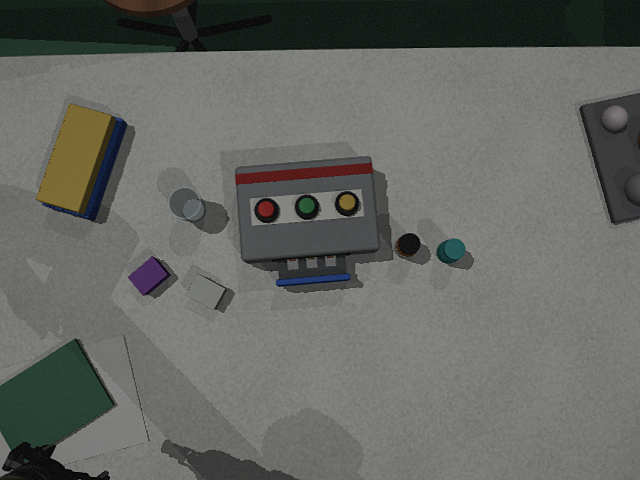

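Run:
```python
import cv2
i=cv2.imread("pics/side.png")[170:350,180:420]
cv2.imwrite("pics/side_c.png",cv2.resize(i,None,fx=3.2,fy=3.2,interpolation=cv2.INTER_CUBIC))
```

```text
(no output)
```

View pics/side_c.png

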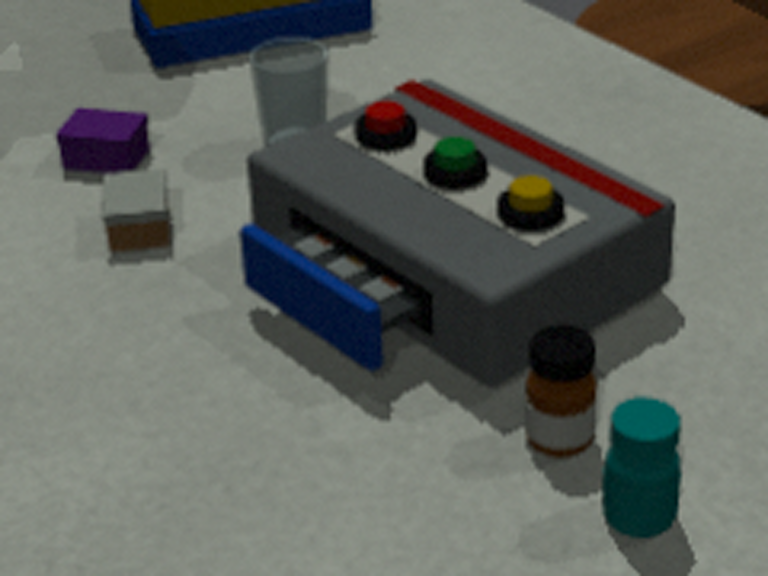

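The top view shows, left to right, red (264,209), green (308,206) and yellow (346,202). The blue panel is at (313,280). The amber jar with the black cap at (408,244) is the real one; the turquoise jar at (452,250) is the look-alike. The white-lidded box at (207,291) is meant and the purple one at (150,276) is not. None of the loose things is in the push lane. The side crop agrees. I'll shut the gripper, move over the lane and take a close look.

Run:
```python
from h import *
np.set_printoptions(precision=4,suppress=True)
a=np.pi/2+.0375
Q=[0,np.cos(a),np.sin(a),0]
eoat.set_gripper(0.0)
bot.reach([.43,.10,.24],Q)
P={}
for c in("top","wrist"):
    p=eyes.camera(c);save(p,c+"2.png")
    hsv=cv2.cvtColor(p["pixels"],cv2.COLOR_RGB2HSV)
    for n,lo,hi,z in(("green",50,75,.104),("yellow",18,32,.104),("red",0,6,.104),("blue",105,122,.066)):
        m=cv2.inRange(hsv,(lo,120,50),(hi,255,255))
        k,_,st,ce=cv2.connectedComponentsWithStats(m)
        for i in range(1,k):
            if st[i,4]>60:
                w=at_z(p,ce[i],z)
                if .4<w[0]<.75 and -.02<w[1]<.25: print(c,n,ce[i],st[i,4],w,at_depth(p,ce[i]))
    for n in("start_top","tray_front"):
        for r in models.tip_of(n,p)[:2]: print(c,n,r["uv"],r["confidence"],at_z(p,r["uv"],.104 if n[0]=='s' else .041))
s=bot.state();print(s["ee_pos"],s["eef_rot"],s["force"],s["time_s"])
```

```text
top green [306.2944 205.0761] 197 [0.6504 0.1163 0.104 ] [0.6503 0.1162 0.1047]
top yellow [346.8073 201.7523] 218 [0.6552 0.0419 0.104 ] [0.6551 0.042  0.105 ]
top red [303.6079 173.1191] 1385 [0.7103 0.1202 0.104 ] [0.7162 0.1208 0.0782]
top red [265.5097 208.5728] 206 [0.6454 0.1909 0.104 ] [0.6458 0.1912 0.1015]
top blue [312.7658 279.192 ] 474 [0.5166 0.1072 0.066 ] [0.5166 0.1072 0.0667]
top start_top [308.6, 204.3] 0.69 [0.6518 0.112  0.104 ]
top start_top [311.7, 282.3] 0.42 [0.5092 0.1088 0.104 ]
top tray_front [314.8, 282.2] 0.9 [0.5121 0.1038 0.041 ]
wrist blue [319.5322 288.1469] 2751 [0.506  0.1058 0.066 ] [0.4191 0.0993 0.2736]
[0.4299 0.1005 0.2399] [-0.0001 -0.038   0.9993  0.    ] [ 0.2678  0.041  -0.0233] 3.5167
```

View pics/wrist2.png

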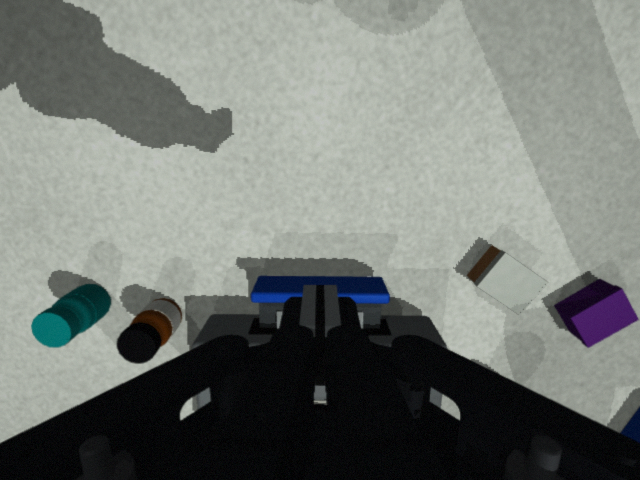

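The wrist view shows the blue panel at (320,288), square to the shut fingers. The jar (140,335) and the box (510,275) are well aside. Top measurements: green is at (0.650, 0.116), 75 mm from both neighbours, yaw is 0.066 and the tray is about 38 mm out. Now I'll push.

```bash
cat >> h.py <<'E'
YAW=.066; ex=np.array([np.cos(YAW),np.sin(YAW)]); G=np.array([.6504,.1163])
Q=[0,np.cos(np.pi/2+YAW/2),np.sin(np.pi/2+YAW/2),0]
def P(d,z): return [*(G+d*ex),z]
E
python3 - <<'E'
from h import *
np.set_printoptions(precision=4,suppress=True)
def st():
    s=bot.state();e=s["ee_pos"];print(e,"d",(e[:2]-G)@ex,s["force"],s["time_s"])
bot.reach(P(-.185,.12),Q)
bot.servo_line(P(-.185,.041),rate=.08);st()
print(bot.servo_line(P(-.103,.041),rate=.03,f_stop=7));st()
p=eyes.camera("top");save(p,"top3.png")
bot.servo_line(P(-.185,.041),rate=.08);
bot.servo_line(P(-.185,.19),rate=.15);st()
p=eyes.camera("top")
hsv=cv2.cvtColor(p["pixels"],cv2.COLOR_RGB2HSV)
for n,lo,hi,z in(("blue",105,122,.066),("green",50,75,.104)):
    m=cv2.inRange(hsv,(lo,120,50),(hi,255,255))
    k,_,s,ce=cv2.connectedComponentsWithStats(m)
    for i in range(1,k):
        w=at_z(p,ce[i],z)
        if s[i,4]>60 and .4<w[0]<.75 and -.02<w[1]<.25: print(n,s[i],w,"d",(w[:2]-G)@ex)
save(p,"top4.png")
cv2.imwrite("pics/top4c.png",cv2.resize(p["pixels"][140:320,200:440,::-1],None,fx=3,fy=3))
E
```

```text
[0.4664 0.1042 0.0415] d -0.1844264008972376 [ 0.0008 -0.1922  0.6613] 5.225
False
[0.5475 0.1095 0.041 ] d -0.10312140188850508 [-0.1036 -0.6271 -0.0092] 8.1083
[0.4651 0.104  0.1891] d -0.18566188681785722 [-0.0121 -0.091  -0.6048] 10.475
green [299 198  16  15 198] [0.6505 0.1162 0.104 ] d 7.012588487175929e-05
```

View pics/top4c.png

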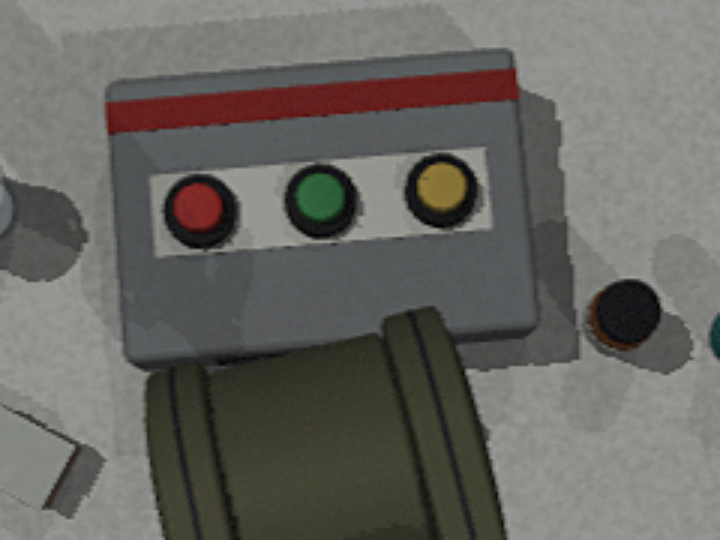

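The crop shows the arm hiding the tray at about (320,400); all three buttons are up. The push ended at its target without meeting the stop, so I'll push on until the force rises.

Run:
```python
from h import *
np.set_printoptions(precision=4,suppress=True)
def st():
    s=bot.state();e=s["ee_pos"];print(e,"d",(e[:2]-G)@ex,s["force"],s["time_s"])
bot.servo_line(P(-.185,.041),rate=.15)
bot.servo_line(P(-.115,.041),rate=.08);st()
print(bot.servo_line(P(-.08,.041),rate=.03,f_stop=7));st()
bot.servo_line(P(-.185,.041),rate=.15);
bot.servo_line(P(-.185,.15),rate=.15);
p=eyes.camera("side");st()
cv2.imwrite("pics/side5c.png",cv2.resize(p["pixels"][170:350,180:420,::-1],None,fx=3,fy=3))
```

```text
[0.5349 0.1086 0.0408] d -0.11576846280343134 [-0.6251  0.3475 -0.3353] 12.6917
True
[0.5496 0.1095 0.0403] d -0.10098733060296071 [-0.3654  0.5022 -0.4007] 13.3417
[0.4651 0.1039 0.1489] d -0.18568630675889594 [ 0.2559 -0.9432 -0.6179] 14.975
```

View pics/side5c.png

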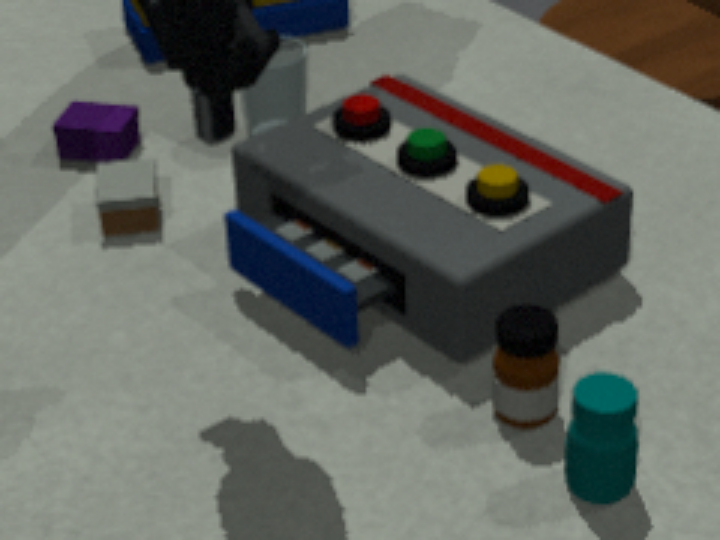

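The side crop shows the blue panel (290,280) still out and nothing else disturbed. Either it never moved or it came back. I'll track the blue panel numerically in the side view while pushing slowly.

Run:
```python
from h import *
np.set_printoptions(precision=4,suppress=True)
def st(t):
    s=bot.state();e=s["ee_pos"];p=eyes.camera("side")
    hsv=cv2.cvtColor(p["pixels"],cv2.COLOR_RGB2HSV)
    m=cv2.inRange(hsv,(105,150,40),(122,255,255)); m[:230]=0
    v,u=np.nonzero(m); 
    print(t,"d",(e[:2]-G)@ex,e[2],s["force"],s["time_s"],"blue",len(u),u.mean(),v.mean(),u.max(),v.max(),s["grip_width"])
    return p
st("now")
bot.servo_line(P(-.185,.041),rate=.15);st("down")
for d in(-.15,-.135,-.12,-.11):
    r=bot.servo_line(P(d,.041),rate=.05,f_stop=7);p=st(d)
    if r: print("stop")
cv2.imwrite("pics/side6c.png",cv2.resize(p["pixels"][170:350,180:420,::-1],None,fx=3,fy=3))
```

```text
now d -0.18568630675889594 0.1489138503609757 [ 0.2559 -0.9432 -0.6179] 14.975 blue 903 277.610188261351 262.22591362126246 298 285 -0.0020015012231556373
down d -0.18447836970611378 0.04140235777695586 [0.3075 0.5018 0.2353] 15.9 blue 761 280.9855453350854 264.67411300919844 299 285 0.0001764291039413889
-0.15 d -0.15047003062551179 0.040794939468886675 [ 0.3052 -0.3805 -0.2924] 16.8 blue 771 279.27367055771725 264.147859922179 299 285 -0.002125500683288703
-0.135 d -0.13463236396159686 0.04097166845159238 [-0.5418 -0.3689 -0.9502] 17.3 blue 855 277.75204678362576 262.75672514619885 298 285 -0.004281844111565523
-0.12 d -0.11965825062135335 0.040920552288566975 [0.2267 0.4138 0.3935] 17.8 blue 894 277.5492170022371 262.2729306487696 299 285 -0.003553560867596579
-0.11 d -0.1094933765352271 0.04105239150158355 [-1.4092 -0.0973 -0.2451] 18.2 blue 895 277.5687150837989 262.27932960893855 298 285 0.001367101313481392
```

View pics/side6c.png

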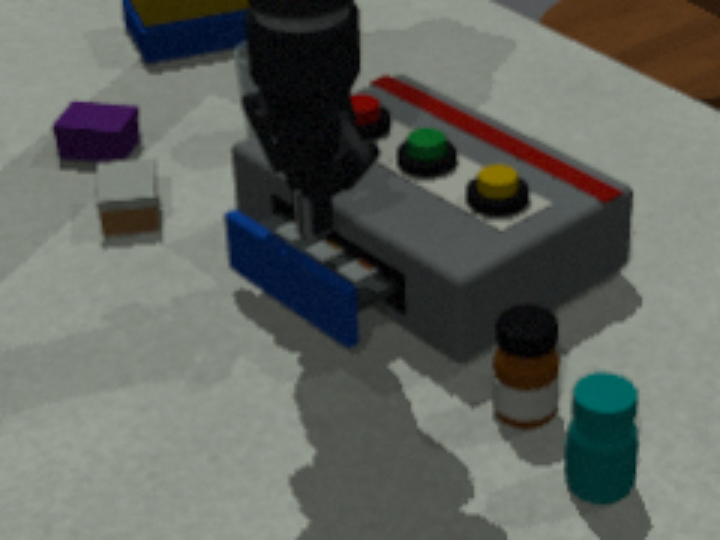

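The crop shows the fingertips at about (305,238), behind the panel's line and above the tray. So they passed over the panel, and the real tip is higher than the reported 41 mm. I'll measure the tip height with the camera's depth.

Run:
```python
from h import *
np.set_printoptions(precision=4,suppress=True)
s=bot.state();print(s["ee_pos"],s["qpos"])
p=eyes.camera("side")
T=np.array(p["pose"]);c=np.linalg.inv(T)@np.r_[s["ee_pos"],1]
print("TCP expected px",p["cx"]+p["fx"]*c[0]/-c[2],p["cy"]+p["fy"]*-c[1]/-c[2])
for v in range(228,256,2):
    print(v,[np.round(at_depth(p,(u,v)),3).tolist() for u in(279,282,285)])
i=p["pixels"][220:280,250:330,::-1]
cv2.imwrite("pics/tip7.png",cv2.resize(i,None,fx=9,fy=9,interpolation=cv2.INTER_NEAREST))
```

```text
[0.5408 0.109  0.041 ] [ 0.1987  0.4281 -0.3455  0.8019  0.0004  0.1326]
TCP expected px 285.27697340177804 257.9433032344119
228 [[0.53, 0.11, 0.121], [0.528, 0.096, 0.128], [0.548, 0.114, 0.112]]
230 [[0.53, 0.11, 0.116], [0.53, 0.098, 0.121], [0.537, 0.097, 0.119]]
232 [[0.531, 0.112, 0.11], [0.529, 0.098, 0.117], [0.531, 0.089, 0.121]]
234 [[0.53, 0.112, 0.105], [0.529, 0.098, 0.112], [0.528, 0.085, 0.118]]
236 [[0.53, 0.111, 0.1], [0.528, 0.097, 0.108], [0.534, 0.095, 0.107]]
238 [[0.528, 0.109, 0.097], [0.532, 0.104, 0.098], [0.534, 0.095, 0.102]]
240 [[0.529, 0.111, 0.091], [0.532, 0.104, 0.093], [0.533, 0.094, 0.098]]
242 [[0.529, 0.112, 0.086], [0.531, 0.103, 0.089], [0.536, 0.099, 0.089]]
244 [[0.528, 0.11, 0.082], [0.529, 0.1, 0.086], [0.534, 0.096, 0.086]]
246 [[0.53, 0.114, 0.074], [0.53, 0.102, 0.08], [0.533, 0.096, 0.081]]
248 [[0.529, 0.113, 0.069], [0.53, 0.103, 0.074], [0.533, 0.096, 0.077]]
250 [[0.543, 0.135, 0.048], [0.53, 0.104, 0.069], [0.554, 0.128, 0.047]]
252 [[0.539, 0.13, 0.047], [0.542, 0.122, 0.049], [0.549, 0.121, 0.047]]
254 [[0.516, 0.095, 0.069], [0.536, 0.114, 0.051], [0.542, 0.112, 0.049]]
```

View pics/tip7.png

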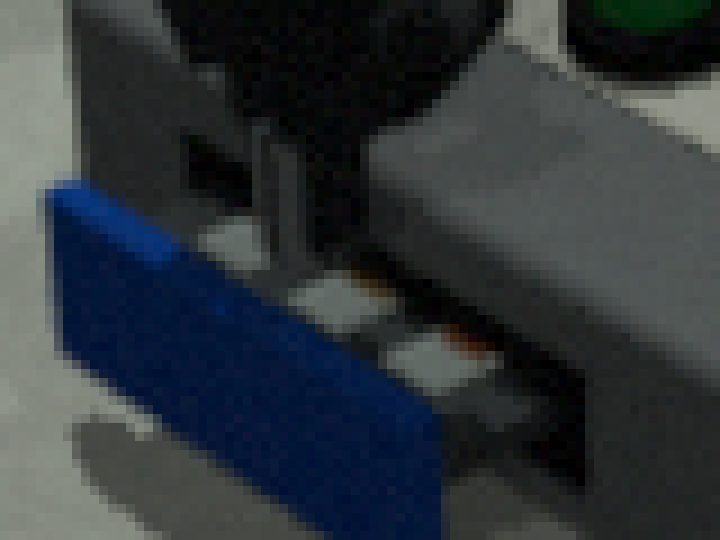

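The tip reads z≈0.068 while the TCP is reported at 0.041, so the real fingertips end about 27 mm short of the stated TCP. Its x and y agree. I'll lift out, go back in front and push with the tip really at about 0.050.

```bash
echo 'DZ=.027' >> h.py
python3 - <<'E'
from h import *
np.set_printoptions(precision=4,suppress=True)
def st(t):
    s=bot.state();e=s["ee_pos"];p=eyes.camera("side")
    hsv=cv2.cvtColor(p["pixels"],cv2.COLOR_RGB2HSV)
    m=cv2.inRange(hsv,(105,150,40),(122,255,255)); m[:230]=0
    v,u=np.nonzero(m); 
    print(t,"d",(e[:2]-G)@ex,e[2],s["force"],s["time_s"],"blue",len(u),u.mean(),v.mean(),u.max(),v.max())
    return p
bot.servo_line(P(-.11,.07),rate=.12)
bot.servo_line(P(-.175,.07),rate=.15)
bot.servo_line(P(-.175,.05-DZ),rate=.12);st("down")
r=bot.servo_line(P(-.135,.05-DZ),rate=.05,f_stop=7);st(r)
r=bot.servo_line(P(-.10,.05-DZ),rate=.04,f_stop=7);p=st(r)
cv2.imwrite("pics/side8c.png",cv2.resize(p["pixels"][170:350,180:420,::-1],None,fx=3,fy=3))
E
```

```text
down d -0.17429094189142635 0.022959856356464803 [0.2764 0.7321 0.6704] 19.8167 blue 640 283.70625 266.709375 298 285
False d -0.13480110959998334 0.02294623293625493 [ 0.9042 -0.3983 -0.4469] 20.8167 blue 676 286.70118343195264 261.79881656804736 304 281
True d -0.11319134626290768 0.02215001115881865 [ 0.0959 -0.196   0.1873] 21.4833 blue 685 293.81021897810217 257.77372262773724 312 277
```

View pics/side8c.png

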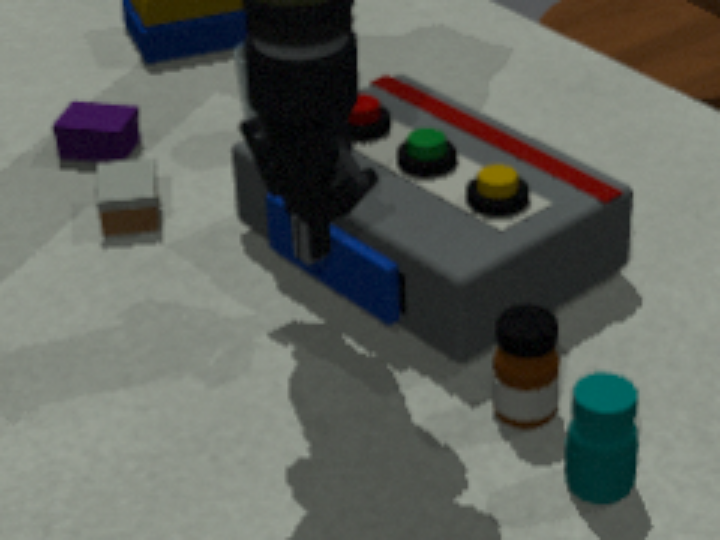

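The push met the hard stop at d=-0.113, as predicted for the tray home, and the crop shows the panel (330,265) shut against the front. Next I lift off, go above green, and check the panel's face distance before pressing.

Run:
```python
from h import *
np.set_printoptions(precision=4,suppress=True)
bot.servo_line(P(-.14,.05-DZ),rate=.1)
bot.servo_line(P(-.14,.115),rate=.15)
bot.servo_line(P(0,.115),rate=.12)
p=eyes.camera("side")
hsv=cv2.cvtColor(p["pixels"],cv2.COLOR_RGB2HSV)
m=cv2.inRange(hsv,(105,150,40),(122,255,255)); m[:225]=0;m=cv2.erode(m,np.ones((5,5)))
v,u=np.nonzero(m)
w=np.array([at_depth(p,(a,b)) for a,b in zip(u,v)])
print("panel d (home -.102)",np.median((w[:,:2]-G)@ex),len(w),w[:,2].min(),w[:,2].max())
s=bot.state();print(s["ee_pos"],G,s["force"],s["time_s"])
# shut-finger tip height seen from the side
T=np.array(p["pose"]);R=np.linalg.inv(T)
for z in(.115,.142,.16):
    c=R@np.array([*s["ee_pos"][:2],z,1]);print(z,p["cx"]-p["fx"]*c[0]/c[2],p["cy"]+p["fy"]*c[1]/c[2])
cv2.imwrite("pics/side9c.png",cv2.resize(p["pixels"][150:270,270:400,::-1],None,fx=5,fy=5,interpolation=cv2.INTER_NEAREST))
```

```text
panel d (home -.102) -0.10246735406304541 578 0.02855956509643176 0.6670502784500519
[0.6497 0.1162 0.115 ] [0.6504 0.1163] [-0.9602  0.2723 -0.5822] 24.0667
0.115 321.7801576035365 211.30222741161128
0.142 321.6310885414188 200.51609117564223
0.16 321.52957954165436 193.1712411773722
```

View pics/side9c.png

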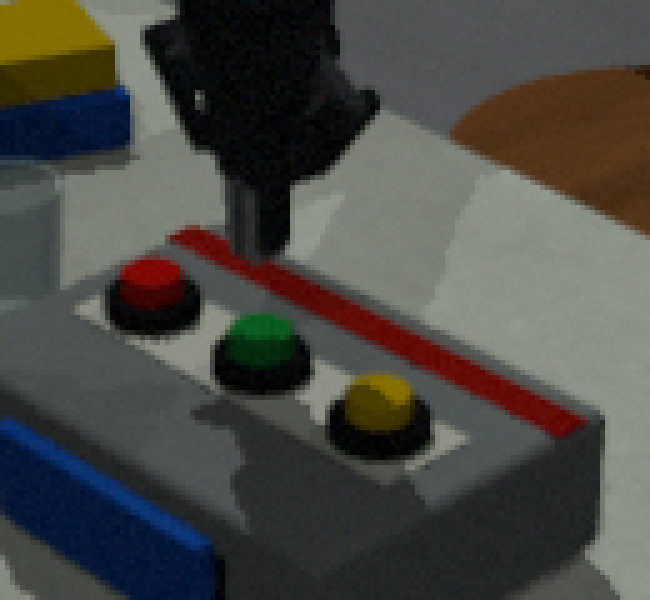

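The panel face reads d=-0.1025 (home is -0.102). The tips at (260,258) are directly over green (262,340), with the tip at about z=0.14, which confirms the offset. Now I'll press gently.

Run:
```python
from h import *
np.set_printoptions(precision=4,suppress=True)
def st(t):
    s=bot.state();print(t,s["ee_pos"],s["force"],s["time_s"])
bot.servo_line(P(0,.086),rate=.06);bot.dwell(.2);st("above")
r=bot.servo_line(P(0,.066),rate=.012,f_stop=3.2);st(r)
z=bot.state()["ee_pos"][2]
if r and z<.082:
    r=bot.servo_line(P(0,z-.004),rate=.012,f_stop=5);st(r);bot.dwell(.3);st("held")
```

```text
above [0.6508 0.1164 0.0865] [-0.6452 -0.6327  1.1116] 24.9
True [0.6504 0.1163 0.0748] [ 0.588  -0.3655  3.5141] 25.8833
False [0.6504 0.1163 0.071 ] [-0.947  -0.3123  6.1748] 26.3333
held [0.6504 0.1163 0.071 ] [ 0.2912 -0.6352  5.5676] 26.6333
```

The cap is about 6–7 mm down at 5.6–6.2 N. I'll release, retreat and check before handing in.

Run:
```python
from h import *
np.set_printoptions(precision=4,suppress=True)
bot.servo_line(P(0,.12),rate=.08)
bot.servo_line(P(-.2,.2),rate=.15);bot.dwell(.3)
s=bot.state();print(s["ee_pos"],s["force"],s["time_s"])
p=eyes.camera("side")
for n,z in(("start_top",.104),("stop_top",.104),("eject_top",.104),("tray_front",.041)):
    for r in models.tip_of(n,p)[:1]: print(n,r["uv"],at_depth(p,r["uv"]))
hsv=cv2.cvtColor(p["pixels"],cv2.COLOR_RGB2HSV)
m=cv2.inRange(hsv,(105,150,40),(122,255,255)); m[:225]=0;m=cv2.erode(m,np.ones((5,5)))
v,u=np.nonzero(m);w=np.array([at_depth(p,x) for x in zip(u,v)])
print("panel d",np.median((w[:,:2]-G)@ex))
cv2.imwrite("pics/final.png",cv2.resize(p["pixels"][170:350,180:420,::-1],None,fx=3,fy=3))
```

```text
[0.451  0.1031 0.1997] [-0.4491  0.004   0.0071] 29.2833
start_top [319.6, 213.9] [0.6506 0.1254 0.1041]
stop_top [300.6, 203.7] [0.645 0.189 0.106]
eject_top [344.1, 227.0] [0.6554 0.0469 0.1039]
tray_front [286.5, 254.2] [0.5495 0.1165 0.0432]
panel d -0.10227296411511566
```

View pics/final.png

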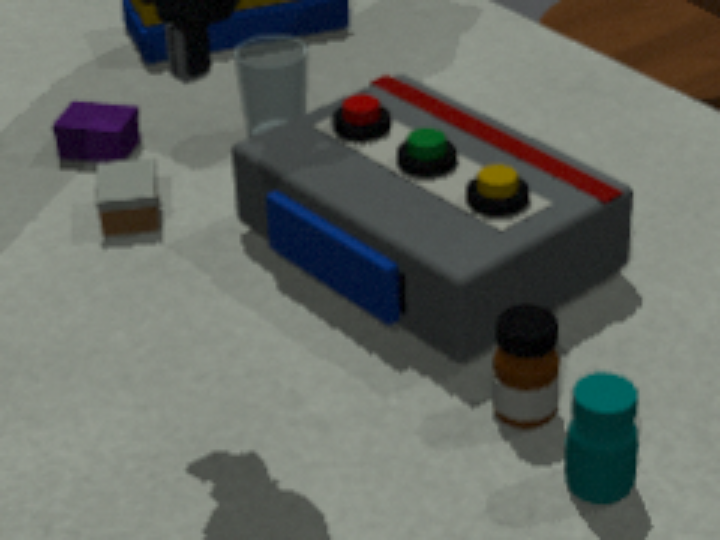

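The final crop shows the panel shut (335,258), all three buttons up at about 0.104, the jar, beaker and box in place, and the arm clear.

```bash
python3 -c "
from workcell import hand_in
print(hand_in())"
```

```text
the job is handed in; nothing more can be done
None
```

The job is handed in, with no verdict returned: the tray is home by camera depth, green went about 6–7 mm down at about 6 N and came back up, red and yellow, the jar, beaker and box look untouched, and the arm is clear, but my first two pushes passed over the panel (real fingertips about 27 mm above the reported TCP), one meeting the scanner's front at about 7 N.

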